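# Open the child-resistant solvent bottle beside the battery pack

## Task

The battery terminals are to be wiped, so open the solvent bottle that is clamped to the bench: push its child-resistant cap down and keep it down while unscrewing it anticlockwise (turned without a firm push it only clicks round), but never load the thin neck with more than 28 N, pushing or pulling. Lift the loosened cap off and set it down gently, without dropping it, open side down and flat on the floor of the steel parts tray. Leave the grease tin and the busbar where they are.

Things in the scene. Friction and masses are not known exactly. Their poses are not given: they have to be found in the camera images.
- bottle: White round plastic solvent bottle, 75 mm across, fixed upright in a steel bench clamp (foot plate 100 x 100 mm, band 83 mm across, post up to 85 mm); it cannot move or turn. Origin on the bottle's axis at the underside of the foot plate, on the bench; z up. Straight up to 124 mm above the origin, then a shoulder slopes in to meet the neck at 149 mm.
- neck: The bottle's thin-walled neck (29 mm across) with mouth and raised thread segments (36 mm across), hidden under the cap until that is off. Origin on the axis 158 mm above the bottle's origin, level with the cap's open rim while the cap is on; the mouth is 18 mm above this origin. The force between cap and neck must stay under 28 N; it reads up to 4 N more than the push at the wrist.
- cap: The whole loose cap, 42 g: white inner cap inside a ribbed black outer shell, 46 mm across, 30 mm high, stiff enough for a firm grip (45 N). Origin on its axis at the level of the shell's open rim (shell not pushed), z to the closed top. At the start it is screwed on the neck, origin 158 mm above the bottle's; 9 mm or more are free between rim and shoulder.
- cap_top (a point): Centre of the flat top of the cap's outer shell, 30 mm above the rim; it goes down with the shell by up to 4 mm as that is pushed. z up; its yaw turns with the shell.
- thread (a joint): How far the inner cap is unscrewed, rad: 0 shut (at the start), growing anticlockwise seen from above. From 1.45 rad on the thread has run out and the cap lifts straight off; it stops at 1.9. Before that lugs hold the cap down after a rise of 1.5 mm. Unscrewing under the push takes 0.2 to 0.4 N m, and some 30 degrees are lost in play at each new grasp. It stays where it is left.
- tray: Shallow open steel parts tray on a magnetic foot, fixed, 180 (x) x 140 (y) x 18 mm, walls and floor 3 mm thick, empty. Origin at the centre of its underside, z up. It lies left or right of the bottle.
- tray_in (a point): Centre of the tray's floor (upper face, 3 mm above the bench), axes as the tray: x along the 180 mm side, y along the 140 mm side.
- junction_box: Black high-voltage junction box with two orange connectors on its -x side (reaching 135 mm from its centre), 150 x 120 x 52 mm; fixed bystander on the other side of the bottle from the tray. Origin at the centre of its underside.
- grease_tin: Loose aluminium grease tin, 69 mm across, 56 mm high, bystander. Origin at the centre of its underside.
- busbar: Loose copper busbar lying flat, 30 x 110 x 8 mm, bystander. Origin at the centre of its underside.
- cap_grip (a point): On the axis, 15 mm below the shell's top. The shell rides on a spring over the inner cap: pushed it goes down 4 mm, 5 N at first, 16 N at a hard stop. Teeth 30 degrees apart couple the two: their tips mostly meet after 0.5 mm and hold the shell up until it is turned, by up to 30 degrees, then it drops the rest. Kept down with 14 N or more it drives; with 10 N or less it climbs over and idles.
Not all that is in view belongs to the job. There is more than one size of the cap; the job needs the larger.

How it is judged:
On the way, in this order (a step that is already met when the one before it is completed fails the run):
1. the cap is unscrewed until its thread has run out (value of joint thread above 1.45 rad), for 0.1 s.
2. the cap is lifted clear of the bottle's neck (z of cap in the frame of neck above 0.03 m), for 0.1 s.
At the end, for the whole second after the job is handed in: The cap stands in the steel parts tray, open side down, flat on its floor (within 4 mm in height and 7 degrees), wholly inside the walls, at rest and let go (x of cap in the frame of tray_in between -0.066 and 0.066 m and y of cap in the frame of tray_in between -0.046 and 0.046 m and z of cap in the frame of tray_in between -0.004 and 0.004 m and z of cap_top in the frame of tray_in above 0.024 m and angle between cap_top's own z axis and vertical below 0.12 rad and linear speed of cap below 0.02 m/s); the robot touches nothing.
It fails at once if the neck is loaded with more than 28 N by the cap, pushing or pulling (contact force between cap and neck above 28 N).
It fails at once if the cap is dropped (falls freely by more than about 12 mm) (contact force between the fingers and cap below 0.02 N and linear speed of cap above 0.5 m/s).
It fails at once if the grease tin is shifted by more than 20 mm (distance of grease_tin from where it was at the start of the episode above 0.02 m).
It fails at once if the busbar is shifted by more than 20 mm (distance of busbar from where it was at the start of the episode above 0.02 m).
It also fails if it takes over 72 s, if anything falls off the work surface, if the arm or the gripper's body presses on something with over 40 N, if the wrist force passes 120 N, or if a joint passes its speed limit or range.

## Robot

A 6-joint arm with a two-finger parallel gripper is mounted at the origin on the work surface. World frame = base frame: x ahead of the robot, y to its left, z up, the work surface at z = 0. Lengths are in m, angles in rad, forces in N, time in s.
With the tool pointing down it reaches from about 0.375 to 0.9 m from the base axis. Payload 3.1 kg.
Tool frame: the origin (TCP) lies at the centre of the arm's flange, where the gripper is bolted on; the fingertips stand robot.tip_extent ahead of it and the grasp point (between the pads) lies 164 mm ahead of it (robot.tip_extent is the distance from the TCP to the fingertips, in m); z points along the fingers, y is the line along which they close (so a half turn about z gives the same grasp; the last joint's range is limited). The gripper opens to 87 mm and grips with 3 to 60 N. Pads are 19 mm wide; open, the fingers measure 117 mm over their backs; the gripper's body (75 mm by 190 mm) begins 51 mm behind the grasp point.
Start: joints at [-1.315, 0.527, 1.433, -0, 1.181, -0.178], TCP at [0.263, -0.567, 0.405] pointing down, gripper open.
Joint ranges: [-3.08, 3.08], [-0.75, 2.2], [0.22, 2.44], [-1.43, 4.57], [0, 2.65], [-2.85, 2.85]. Speed limits (rad/s): [2.79, 2.79, 3.14, 3.14, 3.14, 3.14].

## Interface

Orientations are given as a unit quaternion [x, y, z, w].
In Python, from rig import get_obs, camera, hand_in, cut_out, robot gives the robot as it stands.
- The arm moves only by the tool step_arm, never from a script. Its argument "rows" is a list of rows, each a list of 6 numbers: the shift along the world's x, y, z in m, then the turn, a rotation vector about the world's x, y, z in degrees. A call has 1 to 12 rows; each row shifts and turns the commanded pose from where the row before left it; what a row does not reach is not made up. A row lasts 1/8 s, in which the tool goes at most 62.5 mm and 10.7 degrees, less where a joint would pass 70% of its speed; a pose out of reach is approached as far as the arm can. A call is refused whole if a number of a shift passes 0.0625 or a number of a turn 10.7, either way. A call with a gripper value outside its range is refused whole. "jaw" is the finger opening in m, from 0 to 0.087, set as the call begins (left out, the last holds). The fingers move at their own pace and stop on an object; "squeeze" is the grip in N (left out, the last holds). Time passes only in rows, so rows that do not move let the fingers close. It gives the time, the measured TCP pose, the force, the opening and the grip force at its end, in the units of the state.
- get_obs(): the state, without advancing time (a new reading comes with each control period).
- camera(name): name is "side" or "top" or "wrist"; returns a dict with "pixels" (384x512x3 uint8, blue, green, red), "depth" (384x512 float32, m along the optical axis (not along the pixel's ray), 0 where there is no reading), "fov_y" (degrees; the focal length in pixels is half the picture's height over the tangent of half this angle, whatever the lens; pixels are square), "cx", "cy" (the principal point, pixels), "extrinsics" (4x4, takes a point from camera to world coordinates); the wrist camera has in their place "mount" (4x4, takes a point from camera to tool coordinates, whose origin is the TCP and whose axes are the flange's). Camera axes: x right, y up, looking along -z (the intrinsics and any distortion apply to the point x, -y, -z); pixel columns grow to the right and rows downward; lengths in m; the calibration is good to about 2 mm. A picture is of the moment at which its call begins: read the wrist's pose just before it.
- hand_in(): hands the job in; it is judged then, once.
Trained networks look in the newest picture that a camera, given by its name, has taken for a name from the list of things; names that differ only in an ending like _2 or _b are one class to them, and where a whole thing is asked for, a point or a joint stands for the part that bears it (a point fixed in the world has none). Each returns a list of dicts, best first, with "confidence" (0 to 1); they miss things now and then, are a little off and sometimes report something else, mostly with a low value. They report only what shows in the picture. A call takes as long as a camera call. They do not tell look-alikes from the thing itself.
- cut_out(label, camera): "region" (384x512 bool, what is visible of it) and "extent" ([centre column, centre row, width, height] in pixels, round what is visible of it).
The state is a dict: "time": time; "q": joint angles; "joint_velocities": joint speeds; "joint_torque": joint torques, N m; "position": TCP position; "tool_rot": TCP orientation; "ft_force": force on the tool from outside, world axes, zero at the start; "moment": the same for the moment, N m; "grip_width": finger opening in m; "grip_force": force on a finger pad.
Only numpy, scipy, OpenCV 4.12 (cv2) and the standard library are available. Lean on these libraries where they do the work, as an engineer would, in place of code of your own. Each camera call takes 0.05 s, during which the arm holds its last target. There are 200 camera calls.

## Working session

There is one attempt and no reset: what is moved stays moved. The work goes in short steps, Python scripts to look and compute and a tool call to move; the robot and the scene stay as the last step left them, time stands still between calls to the robot, and variables do not carry over. Pictures are saved under pics/ and viewed, at most 10 in all, crops included, and the job is handed in when it is done.

Besides the shell and the picture viewer there is one more tool, called after "Call:" as name(argument=value, ...) on one line, values as JSON. step_arm: Moves the arm, as the interface text tells. Its arguments: {"type":"object","properties":{"rows":{"type":"array"},"jaw":{"type":"number"},"squeeze":{"type":"number"}},"required":["rows"]}

```bash
mkdir -p pics; ls; cat > h.py <<'E'
import numpy as np, cv2
from rig import get_obs, camera, hand_in, cut_out, robot
from scipy.spatial.transform import Rotation as R
def cloud(c,T=None):
    d=c["depth"];h,w=d.shape;f=h/2/np.tan(np.radians(c["fov_y"])/2)
    v,u=np.mgrid[:h,:w]
    P=np.stack([(u-c["cx"])/f*d,-(v-c["cy"])/f*d,-d],-1)
    T=c["extrinsics"] if T is None else T
    T=np.array(T);return P@T[:3,:3].T+T[:3,3]
E
python3 - <<'E'
from h import *
print(get_obs()); print(robot if not callable(robot) else '', getattr(robot,'tip_extent',None))
ims=[]
for n in ["side","top"]:
    c=camera(n);ims.append(c["pixels"]);print(n,{k:(v if k not in("pixels","depth") else None) for k,v in c.items()})
    P=cloud(c);ok=c["depth"]>0
    for l in ["cap","bottle","tray","junction_box","grease_tin","busbar"]:
        for r in cut_out(l,n):
            m=r["region"]&ok
            print(n,l,round(r["confidence"],2),np.round(r["extent"]),np.round(np.median(P[m],0),3) if m.any() else None, np.round(P[m].min(0),3) if m.any() else None,np.round(P[m].max(0),3) if m.any() else None)
cv2.imwrite("pics/a.png",cv2.resize(np.vstack(ims),(450*1,675*1))[:600] if 0 else ims[0])
cv2.imwrite("pics/b.png",ims[1])
E
```

```text
pics
{'time': 0.0, 'q': array([-1.31553135e+00,  5.28464306e-01,  1.43385746e+00, -3.81367678e-05,
        1.18138273e+00, -1.78502960e-01]), 'joint_velocities': array([ 1.08029750e-03,  8.99502381e-05, -9.48663706e-05,  1.86324259e-03,
       -1.56235599e-03, -8.86263310e-05]), 'joint_torque': array([ 5.79935477e-04, -4.40040672e+01, -1.76590240e+01,  6.31381175e-02,
        5.81319490e-02, -1.66648579e-04]), 'position': array([ 0.26262011, -0.56678656,  0.40378662]), 'tool_rot': array([ 9.76570615e-01,  2.15194607e-01, -5.81375509e-05, -1.05446832e-03]), 'ft_force': array([ 0.4147799 , -0.08050362, -0.00483788]), 'moment': array([-0.02658037,  0.00699553,  0.02330047]), 'grip_force': 0.0, 'grip_width': 0.08703295807799816}
<Robot object at 0x7f46b3b5fe00> 0.1822
side {'pixels': None, 'depth': None, 'fov_y': 50.87356779581171, 'cx': 251.4773277632376, 'cy': 188.7500623549808, 'extrinsics': array([[-0.81681256,  0.27000758, -0.50981678,  0.1840278 ],
       [-0.57651461, -0.41446279,  0.70416724,  0.55098561],
       [-0.02116959,  0.86908947,  0.49420172,  0.54138593],
       [
[... 1096 characters left out ...]
-0.055  0.187] [ 0.538 -0.078  0.133] [ 0.594 -0.033  0.191]
top cap 0.44 [287. 253.  16.  17.] [ 0.449 -0.094  0.021] [ 0.434 -0.111  0.014] [ 0.463 -0.078  0.024]
top bottle 0.71 [270. 203.  45.  47.] [ 0.537 -0.044  0.077] [ 0.501 -0.113 -0.004] [ 0.619 -0.002  0.185]
top tray 0.63 [139. 212.  79.  95.] [0.538 0.249 0.003] [ 0.435  0.155 -0.004] [0.643 0.346 0.022]
top junction_box 0.73 [356. 223.  62.  91.] [ 0.519 -0.248  0.051] [ 0.403 -0.331 -0.002] [ 0.616 -0.192  0.059]
top grease_tin 0.8 [264. 124.  26.  34.] [ 0.74  -0.048  0.055] [ 0.713 -0.086 -0.001] [ 0.784 -0.018  0.06 ]
top busbar 0.61 [272. 191.  19.  27.] [ 0.56  -0.055  0.187] [ 0.538 -0.085  0.133] [ 0.594 -0.033  0.191]
```

View pics/a.png

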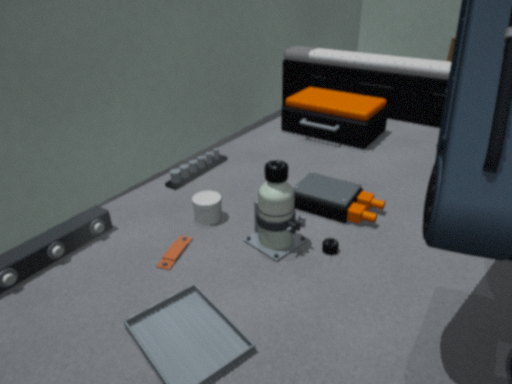

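View pics/b.png

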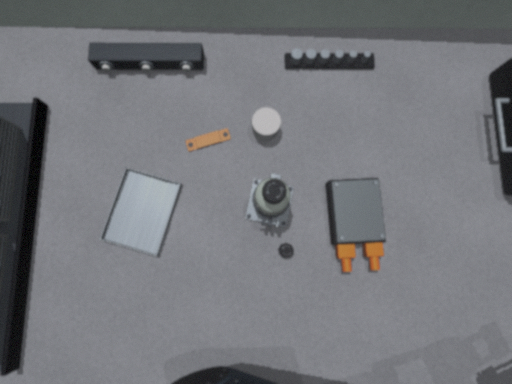

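```bash
python3 - <<'E'
from h import *
from scipy.optimize import least_squares
for n in ["top","side"]:
    c=camera(n);P=cloud(c);ok=c["depth"]>0
    m=max(cut_out("cap",n),key=lambda r:r["confidence"])["region"]&ok
    Q=P[m];top=Q[Q[:,2]>.180]
    print(n,len(top),"ctr",(top.min(0)+top.max(0))/2,"mean",top.mean(0),"ptp",np.ptp(top,0),"z",np.percentile(top[:,2],[5,50,95]))
    (x,y),r=cv2.minEnclosingCircle(top[:,:2].astype(np.float32));print(x,y,r)
    S=Q[(Q[:,2]>.16)&(Q[:,2]<.183)]
    if len(S)>8:
        f=least_squares(lambda p:np.hypot(*(S[:,:2]-p).T)-.023,[.558,-.055],loss="soft_l1",f_scale=.002);print("side fit",f.x,len(S))
    B=P[ok&(P[...,2]>.09)&(P[...,2]<.122)&(abs(P[...,0]-.558)<.06)&(abs(P[...,1]+.055)<.06)]
    if len(B)>8:
        f=least_squares(lambda p:np.hypot(*(B[:,:2]-p).T)-.0375,[.558,-.055],loss="soft_l1",f_scale=.002);print("bottle fit",f.x,len(B))
    t=cut_out("tray",n)[0]["region"]&ok
    T=P[t];W=T[T[:,2]<.024]
    print("tray",cv2.minAreaRect((W[:,:2]*1000).astype(np.float32)))
E
```

```text
Traceback (most recent call last):
ValueError: zero-size array to reduction operation minimum which has no identity
```

The side picture shows the capped bottle at (277,171), the tray at (190,335), and a small decoy cap at (330,245). The tin is at (208,208) and the busbar at (175,252). In the top picture the cap is at (275,190), the tray at (142,212) and the junction box at (357,215). The fit failed on an empty mask, so I'll measure by position window instead.

```bash
python3 - <<'E'
from h import *
from scipy.optimize import least_squares
for n in ["top","side"]:
    c=camera(n);P=cloud(c);ok=c["depth"]>0
    near=ok&(np.hypot(P[...,0]-.558,P[...,1]+.055)<.06)
    top=P[near&(P[...,2]>.180)]
    print(n,len(top),"ctr",(top.min(0)+top.max(0))/2,"mean",top.mean(0),"ptp",np.ptp(top,0),"z",np.percentile(top[:,2],[5,50,95]))
    print(cv2.minEnclosingCircle(top[:,:2].astype(np.float32)))
    for lo,hi,r in [(.163,.183,.023),(.09,.122,.0375)]:
        S=P[near&(P[...,2]>lo)&(P[...,2]<hi)]
        if len(S)>8:
            f=least_squares(lambda p:np.hypot(*(S[:,:2]-p).T)-r,[.558,-.055],loss="soft_l1",f_scale=.002);print("fit",r,f.x,len(S))
    t=cut_out("tray",n)
    if t:
        T=P[t[0]["region"]&ok];W=T[T[:,2]<.024]
        print("tray",cv2.minAreaRect((W[:,:2]*1000).astype(np.float32)),np.median(T[:,2]))
E
```

```text
top 465 ctr [ 0.56120021 -0.0573124   0.18592395] mean [ 0.56069915 -0.05671522  0.18742211] ptp [0.0462663  0.04621774 0.01158658] z [0.18483839 0.18756443 0.18959522]
((0.5614253878593445, -0.057050250470638275), 0.02376738376915455)
fit 0.023 [ 0.56123952 -0.05704944] 36
fit 0.0375 [ 0.56158194 -0.05700999] 59
tray ((540.0534057617188, 246.416748046875), (140.6788787841797, 185.66693115234375), 73.84166717529297) 0.002718990797013099
side 282 ctr [ 0.56201413 -0.05522429  0.18556066] mean [ 0.55919974 -0.05113566  0.1875964 ] ptp [0.04596276 0.04546505 0.01101118] z [0.18116994 0.18879127 0.19044134]
((0.5621629953384399, -0.055693648755550385), 0.023703034967184067)
fit 0.023 [ 0.56313629 -0.05739568] 208
fit 0.0375 [ 0.56341716 -0.05739725] 493
tray ((539.9608154296875, 242.71197509765625), (149.7206268310547, 182.08729553222656), 74.1834716796875) 0.004544476936559072
```

Cap axis is at about (0.562, -0.057), with its top at z≈0.188 as it should be. The tray centre is (0.540, 0.245), with its long side at about -16° from x. I'll hover above the cap, pre-turned clockwise so one grasp can do the whole unscrewing.

Call:
step_arm(rows=[[0.015,0.025,0,0,0,-5],[0.03,0.051,0,0,0,-5],[0.03,0.051,0,0,0,-5],[0.03,0.051,0,0,0,-5],[0.03,0.051,0,0,0,-5],[0.03,0.051,0,0,0,-5],[0.03,0.051,0,0,0,-5],[0.03,0.051,0,0,0,-5],[0.03,0.051,0,0,0,-5],[0.03,0.051,0,0,0,-5],[0.015,0.026,0,0,0,0],[0,0,0,0,0,0]], jaw=0.07)

```text
time: 2.5
position: [0.5634, -0.0551, 0.4048]
tool_rot: [0.976, -0.216, 0.0, -0.0]
ft_force: [-0.5, -0.6, -0.2]
grip_width: 0.0699
grip_force: 0.0
```

```bash
python3 - <<'E'
from h import *
from scipy.optimize import least_squares
o=get_obs();print(o["time"],o["position"],o["q"],o["ft_force"],R.from_quat(o["tool_rot"]).as_matrix())
c=camera("wrist");T=np.eye(4);T[:3,:3]=R.from_quat(o["tool_rot"]).as_matrix();T[:3,3]=o["position"]
P=cloud(c,T@np.array(c["mount"]));ok=c["depth"]>0
near=ok&(np.hypot(P[...,0]-.562,P[...,1]+.057)<.045)
top=P[near&(P[...,2]>.182)&(P[...,2]<.196)]
print(len(top),(top.min(0)+top.max(0))/2,np.ptp(top,0),np.median(top[:,2]),cv2.minEnclosingCircle(top[:,:2].astype(np.float32)))
cv2.imwrite("pics/c.png",c["pixels"])
E
```

```text
2.5 [ 0.56342995 -0.05509104  0.40477416] [-2.94841884e-01  4.48041781e-01  1.58272960e+00  1.13549412e-04
  1.11027699e+00  1.71080101e+00] [-0.47659564 -0.59768334 -0.24647942] [[ 9.06913296e-01 -4.21316947e-01  5.50359211e-04]
 [-4.21316980e-01 -9.06913446e-01 -6.08331153e-05]
 [ 5.24758191e-04 -1.76705319e-04 -9.99999847e-01]]
4203 [ 0.56261057 -0.05549306  0.18702852] [0.04663598 0.04703163 0.00997914] 0.18930634774289246 ((0.5622715353965759, -0.05563349649310112), 0.02385466918349266)
```

The wrist view puts the cap within 1–2 mm of that, so I'll correct and descend with the pads 22 mm above the rim. That way the fingertips clear the tray floor later. Then a light close.

Call:
step_arm(rows=[[-0.001,-0.001,0,0,0,0],[0,0,-0.015,0,0,0],[0,0,-0.015,0,0,0],[0,0,-0.015,0,0,0],[0,0,-0.01,0,0,0],[0,0,-0.005,0,0,0],[0,0,0,0,0,0],[0,0,0,0,0,0]])

```text
time: 3.55
position: [0.5619, -0.058, 0.3452]
tool_rot: [0.976, -0.218, 0.001, 0.0]
ft_force: [1.0, 0.4, -0.6]
grip_width: 0.07
grip_force: 0.0
```

Call:
step_arm(rows=[[0,0,0,0,0,0],[0,0,0,0,0,0],[0,0,0,0,0,0],[0,0,0,0,0,0]], jaw=0.03, squeeze=4)

```text
time: 4.05
position: [0.562, -0.0574, 0.345]
tool_rot: [0.976, -0.218, 0.001, -0.001]
ft_force: [1.5, 4.1, 0.5]
grip_width: 0.0455
grip_force: 4.0
```

Call:
step_arm(rows=[[0.0003,0.0007,0,0,0,0],[0,0,0,0,0,0],[0,0,0,0,0,0]])

```text
time: 4.42
position: [0.5622, -0.0572, 0.345]
tool_rot: [0.976, -0.218, 0.0, -0.0]
ft_force: [1.3, 4.4, 2.2]
grip_width: 0.0458
grip_force: 4.0
```

Call:
step_arm(rows=[[0.0004,0.001,0,0,0,0],[0,0,0,0,0,0],[0,0,0,0,0,0]])

```text
time: 4.8
position: [0.5624, -0.0568, 0.3449]
tool_rot: [0.976, -0.218, 0.0, 0.0]
ft_force: [-0.2, -0.2, 3.7]
grip_width: 0.0459
grip_force: 4.0
```

Laterally balanced. Now a firm grip.

Call:
step_arm(rows=[[0,0,0,0,0,0],[0,0,0,0,0,0],[0,0,0,0,0,0]], squeeze=42)

```text
time: 5.18
position: [0.5624, -0.0567, 0.3449]
tool_rot: [0.976, -0.218, 0.0, 0.0]
ft_force: [-1.4, -1.9, 5.5]
grip_width: 0.0452
grip_force: 42.0
```

Call:
step_arm(rows=[[0,0,-0.0005,0,0,0],[0,0,-0.0005,0,0,0],[0,0,0,0,0,0]])

```text
time: 5.55
position: [0.5624, -0.0567, 0.3444]
tool_rot: [0.976, -0.218, 0.0, 0.001]
ft_force: [-2.5, -1.8, 8.2]
grip_width: 0.0451
grip_force: 42.0
```

Call:
step_arm(rows=[[0,0,-0.0005,0,0,0],[0,0,-0.0005,0,0,0],[0,0,0,0,0,0]])

```text
time: 5.92
position: [0.5624, -0.0567, 0.3443]
tool_rot: [0.976, -0.217, 0.0, 0.001]
ft_force: [-3.7, -2.5, 13.2]
grip_width: 0.0451
grip_force: 42.0
```

Tooth tips have met; the arm gives about 5 N per commanded mm. Turning now so they drop in.

Call:
step_arm(rows=[[0,0,0,0,0,4],[0,0,0,0,0,4],[0,0,0,0,0,4],[0,0,0,0,0,4],[0,0,0,0,0,0]])

```text
time: 6.55
position: [0.5624, -0.0567, 0.3441]
tool_rot: [0.997, -0.079, 0.0, 0.001]
ft_force: [-3.8, -2.3, 13.1]
grip_width: 0.0448
grip_force: 42.0
```

Call:
step_arm(rows=[[0,0,0,0,0,3],[0,0,0,0,0,3],[0,0,0,0,0,3],[0,0,0,0,0,3],[0,0,0,0,0,0]])

```text
time: 7.18
position: [0.5624, -0.0567, 0.3443]
tool_rot: [1.0, 0.025, 0.0, 0.001]
ft_force: [-3.3, -2.2, 12.2]
grip_width: 0.0452
grip_force: 42.0
```

Call:
step_arm(rows=[[0,0,-0.0003,0,0,3],[0,0,0,0,0,3],[0,0,0,0,0,3],[0,0,0,0,0,3],[0,0,0,0,0,0]])

```text
time: 7.8
position: [0.5624, -0.0567, 0.3443]
tool_rot: [0.992, 0.13, 0.0, 0.001]
ft_force: [-3.7, -1.5, 14.4]
grip_width: 0.045
grip_force: 42.0
```

```bash
python3 - <<'E'
from h import *
o=get_obs();print(o)
c=camera("wrist");cv2.imwrite("pics/d.png",c["pixels"])
E
```

```text
{'time': 7.8, 'q': array([-2.97929129e-01,  5.25772197e-01,  1.64459422e+00, -1.49024111e-03,
        9.69933295e-01,  1.01358618e+00]), 'joint_velocities': array([ 2.17490479e-04, -1.22902034e-03, -2.49251888e-03, -1.03234656e-05,
        4.98795155e-04,  9.25484755e-03]), 'joint_torque': array([ 1.13483582e+00, -3.28099966e+01, -1.25973308e+01,  7.72280563e-01,
       -9.95981321e-01, -1.59126450e-02]), 'position': array([ 0.56238079, -0.05673272,  0.34429101]), 'tool_rot': array([9.91553541e-01, 1.29694944e-01, 3.33307567e-04, 8.27596161e-04]), 'ft_force': array([-3.71640261, -1.45398515, 14.40240569]), 'moment': array([-0.32243932,  0.66072095, -0.02139659]), 'grip_force': 41.997329676523805, 'grip_width': 0.04500701600676864}
```

Call:
step_arm(rows=[[0,0,-0.0003,0,0,2],[0,0,-0.0003,0,0,2],[0,0,0,0,0,2],[0,0,0,0,0,2],[0,0,0,0,0,0],[0,0,0,0,0,0]])

```text
time: 8.6
position: [0.5624, -0.0567, 0.3431]
tool_rot: [0.98, 0.198, 0.0, 0.001]
ft_force: [-2.6, -1.5, 11.2]
grip_width: 0.0453
grip_force: 42.0
```

```bash
python3 - <<'E'
from h import *
o=get_obs();print(o['moment'],o['position'])
E
```

```text
[-0.31676294  0.41109685  0.03945495] [ 0.56238233 -0.0567427   0.34305163]
```

View pics/d.png

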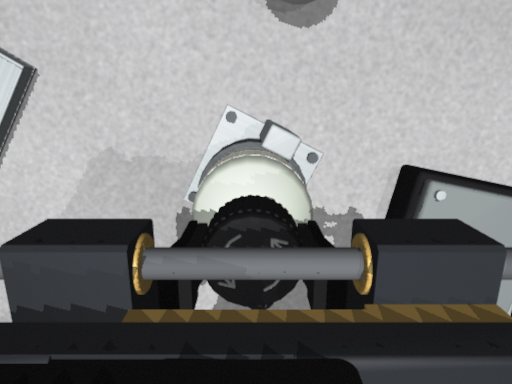

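The wrist view shows the pads on the ribbed cap at (255,260), well seated. The shell has now dropped into the teeth (z fell 1.2 mm), so I'll push on to the hard stop.

Call:
step_arm(rows=[[0,0,-0.0007,0,0,0],[0,0,-0.0007,0,0,0],[0,0,-0.0007,0,0,0],[0,0,-0.0005,0,0,0],[0,0,0,0,0,0],[0,0,0,0,0,0]])

```text
time: 9.35
position: [0.5624, -0.0567, 0.3415]
tool_rot: [0.98, 0.199, 0.0, 0.001]
ft_force: [-4.9, -0.5, 18.0]
grip_width: 0.0453
grip_force: 42.0
```

Call:
step_arm(rows=[[0,0,0,0,0,3],[0,0,0,0,0,3],[0,0,0,0,0,3],[0,0,0,0,0,3]])

```text
time: 9.85
position: [0.5624, -0.0567, 0.3414]
tool_rot: [0.954, 0.3, 0.0, 0.001]
ft_force: [-4.6, -1.2, 16.8]
grip_width: 0.0452
grip_force: 42.0
```

```bash
cat > o.py <<'E'
from h import *
o=get_obs();print(o['time'],o['moment'],o['position'],o['ft_force'],o['q'][5],R.from_quat(o['tool_rot']).as_euler('xyz',degrees=True))
E
python3 o.py
```

```text
9.85 [-0.24963768  0.70594324 -0.25789429] [ 0.56240279 -0.05670678  0.34140636] [-4.58827519 -1.18850067 16.75514327] 0.664177152992102 [ 1.79909327e+02 -2.85575903e-02  3.48935650e+01]
```

The reaction torque is 0.26 N m, so it's driving. Continuing to unscrew.

Call:
step_arm(rows=[[0,0,-0.0002,0,0,4],[0,0,0,0,0,4],[0,0,0,0,0,4],[0,0,0,0,0,4],[0,0,0,0,0,4]])

```text
time: 10.48
position: [0.5624, -0.0567, 0.3414]
tool_rot: [0.887, 0.461, 0.0, 0.001]
ft_force: [-4.4, -0.4, 17.2]
grip_width: 0.0452
grip_force: 42.0
```

```bash
python3 o.py
```

```text
10.475 [-0.29122243  0.74239954 -0.27604838] [ 0.56242147 -0.05671153  0.3414204 ] [-4.40926695 -0.40513053 17.20785734] 0.31454493463964867 [1.79891857e+02 7.63214077e-04 5.49268045e+01]
```

Call:
step_arm(rows=[[0,0,0,0,0,4],[0,0,0,0,0,4],[0,0,0,0,0,4],[0,0,0,0,0,4],[0,0,0,0,0,4]])

```text
time: 11.1
position: [0.5625, -0.0567, 0.3414]
tool_rot: [0.794, 0.608, 0.0, 0.001]
ft_force: [-4.1, -1.5, 16.8]
grip_width: 0.0451
grip_force: 42.0
```

Call:
step_arm(rows=[[0,0,0,0,0,4],[0,0,0,0,0,4],[0,0,0,0,0,4],[0,0,0,0,0,4],[0,0,0,0,0,4]])

```text
time: 11.72
position: [0.5625, -0.0568, 0.3414]
tool_rot: [0.676, 0.737, 0.0, 0.001]
ft_force: [-3.7, -1.7, 17.3]
grip_width: 0.045
grip_force: 42.0
```

```bash
python3 o.py
```

```text
11.725 [-0.21233509  0.61721386 -0.30593639] [ 0.56249087 -0.05677353  0.34142594] [-3.72313893 -1.71657266 17.2929804 ] -0.3835946313178523 [1.79903898e+02 7.50667492e-02 9.49226789e+01]
```

Call:
step_arm(rows=[[0,0,0,0,0,4],[0,0,0,0,0,4],[0,0,0,0,0,4],[0,0,0,0,0,4],[0,0,0,0,0,4]])

```text
time: 12.35
position: [0.5625, -0.0567, 0.3414]
tool_rot: [0.538, 0.843, 0.0, 0.001]
ft_force: [-4.6, -1.3, 16.9]
grip_width: 0.045
grip_force: 42.0
```

```bash
python3 o.py
```

```text
12.35 [-0.23188264  0.61577569 -0.31984518] [ 0.56250193 -0.05674357  0.34139762] [-4.62018552 -1.29644386 16.90019124] -0.7326592373165614 [1.79934273e+02 1.02026637e-01 1.14924298e+02]
```

Call:
step_arm(rows=[[0,0,0,0,0,3],[0,0,0,0,0,3],[0,0,0,0,0,3],[0,0,0,0,0,2]])

```text
time: 12.85
position: [0.5625, -0.0567, 0.3414]
tool_rot: [0.455, 0.89, -0.0, 0.001]
ft_force: [-4.5, -1.2, 17.1]
grip_width: 0.0447
grip_force: 42.0
```

```bash
python3 o.py
```

```text
12.85 [-0.18167532  0.62262714 -0.29102719] [ 0.56251053 -0.0567484   0.34138911] [-4.45830267 -1.23108725 17.05570134] -0.9236101488219832 [1.79953174e+02 1.13889917e-01 1.25864251e+02]
```

The turn since engagement is about 91–103°, past the 83° needed. I'll release the push, then lift carefully while watching for pull.

Call:
step_arm(rows=[[0,0,-0.0,0,0,2],[0,0,0.001,0,0,0],[0,0,0.001,0,0,0],[0,0,0.001,0,0,0],[0,0,0.001,0,0,0],[0,0,0.001,0,0,0],[0,0,0.001,0,0,0],[0,0,0,0,0,0],[0,0,0,0,0,0]])

```text
time: 13.98
position: [0.5627, -0.0567, 0.345]
tool_rot: [0.44, 0.898, -0.0, 0.0]
ft_force: [0.7, -2.6, 2.1]
grip_width: 0.0453
grip_force: 42.0
```

Call:
step_arm(rows=[[0,0,0.0007,0,0,0],[0,0,0.0007,0,0,0],[0,0,0.0007,0,0,0],[0,0,0,0,0,0]])

```text
time: 14.48
position: [0.5626, -0.0566, 0.3466]
tool_rot: [0.439, 0.898, -0.0, 0.0]
ft_force: [1.7, -4.6, -4.2]
grip_width: 0.0455
grip_force: 42.0
```

Call:
step_arm(rows=[[0,0,0.0005,0,0,0],[0,0,0.0005,0,0,0],[0,0,0,0,0,0]])

```text
time: 14.85
position: [0.5624, -0.0565, 0.3481]
tool_rot: [0.439, 0.898, -0.0, -0.0]
ft_force: [1.6, -4.6, -1.9]
grip_width: 0.045
grip_force: 42.0
```

Call:
step_arm(rows=[[0,0,0.001,0,0,0],[0,0,0.001,0,0,0],[0,0,0.001,0,0,0],[0,0,0,0,0,0]])

```text
time: 15.35
position: [0.5622, -0.0561, 0.3513]
tool_rot: [0.439, 0.898, 0.0, -0.0]
ft_force: [0.9, -2.0, -1.0]
grip_width: 0.0454
grip_force: 42.0
```

The cap is free (1 N, z following the command). Lifting it clear.

Call:
step_arm(rows=[[0,0,0.003,0,0,0],[0,0,0.006,0,0,0],[0,0,0.01,0,0,0],[0,0,0.012,0,0,0],[0,0,0.012,0,0,0],[0,0,0.007,0,0,0],[0,0,0,0,0,0],[0,0,0,0,0,0],[0,0,0,0,0,0]])

```text
time: 16.48
position: [0.5623, -0.0564, 0.4006]
tool_rot: [0.44, 0.898, -0.0, -0.001]
ft_force: [-0.4, -0.4, -0.3]
grip_width: 0.0452
grip_force: 42.0
```

```bash
python3 o.py; python3 - <<'E'
from h import *
c=camera("side");cv2.imwrite("pics/e.png",c["pixels"])
P=cloud(c);m=(c["depth"]>0)&(np.hypot(P[...,0]-.562,P[...,1]+.057)<.03)&(P[...,2]>.13)
d=c["pixels"].max(-1)<60
print(np.histogram(P[m][:,2],bins=np.arange(.13,.26,.01)))
E
```

```text
16.475 [ 0.05527392 -0.15665737 -0.01776124] [ 0.56228337 -0.05636456  0.40060097] [-0.40522664 -0.35186338 -0.29656819] -0.9582900349382741 [-1.79961074e+02 -5.79303578e-02  1.27852579e+02]
(array([ 67, 221,  77,  75, 131,   0,   0,   0,  52, 143, 144, 259]), array([0.13, 0.14, 0.15, 0.16, 0.17, 0.18, 0.19, 0.2 , 0.21, 0.22, 0.23,
       0.24, 0.25]))
```

View pics/e.png

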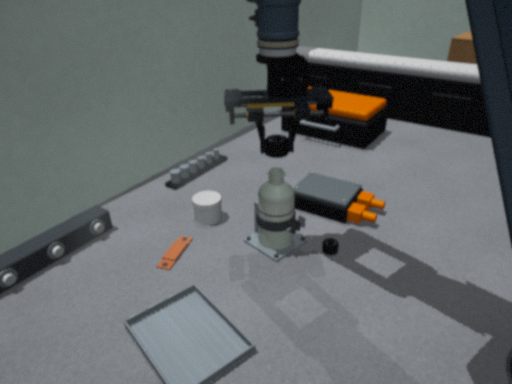

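The cap (276,146) is held off the bare neck (276,175). Carrying it over the tray.

Call:
step_arm(rows=[[-0.002,0.012,0,0,0,0],[-0.002,0.03,0,0,0,0],[-0.002,0.037,0,0,0,0],[-0.003,0.037,0,0,0,0],[-0.003,0.037,0,0,0,0],[-0.003,0.037,0,0,0,0],[-0.003,0.037,0,0,0,0],[-0.002,0.037,0,0,0,0],[-0.002,0.025,0,0,0,0],[0,0.012,0,0,0,0],[0,0,0,0,0,0],[0,0,0,0,0,0]])

```text
time: 18.02
position: [0.5405, 0.244, 0.401]
tool_rot: [0.44, 0.898, -0.0, -0.0]
ft_force: [0.2, -0.3, -0.6]
grip_width: 0.0454
grip_force: 42.0
```

Call:
step_arm(rows=[[0,0,-0.01,0,0,0],[0,0,-0.025,0,0,0],[0,0,-0.03,0,0,0],[0,0,-0.03,0,0,0],[0,0,-0.03,0,0,0],[0,0,-0.025,0,0,0],[0,0,-0.015,0,0,0],[0,0,-0.01,0,0,0],[0,0,-0.005,0,0,0],[0,0,-0.005,0,0,0],[0,0,-0.005,0,0,0],[0,0,0,0,0,0]])

```text
time: 19.52
position: [0.5404, 0.2447, 0.2111]
tool_rot: [0.439, 0.898, -0.0, -0.0]
ft_force: [-0.3, 0.3, -1.2]
grip_width: 0.0448
grip_force: 42.0
```

```bash
python3 o.py; python3 - <<'E'
from h import *
c=camera("side");cv2.imwrite("pics/f.png",cv2.resize(c["pixels"][150:384,50:362],None,fx=2,fy=2))
E
```

```text
19.525 [ 0.02650169 -0.1517583  -0.03473262] [0.5403555  0.24465626 0.21108034] [-0.25457421  0.26879129 -1.23067952] -0.4238586610552393 [-1.79990488e+02 -5.40233511e-03  1.27858024e+02]
```

View pics/f.png

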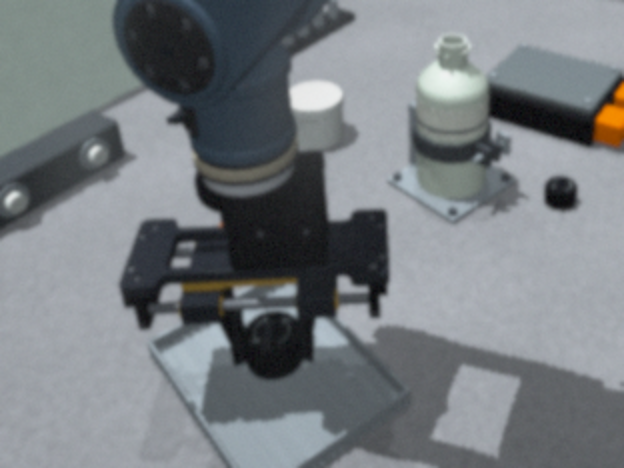

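The crop shows the cap (275,345) between the pads above the tray; it may be tilted about the finger line, so I'll check that with depth.

```bash
python3 - <<'E'
from h import *
c=camera("side");P=cloud(c);ok=c["depth"]>0
u0,v0=50+275//2,150+345//2
g=ok.copy();g[:]=False;g[v0-22:v0+22,u0-22:u0+22]=True
dark=c["pixels"].max(-1)<70
m=ok&g&dark&(P[...,2]>.01)&(P[...,2]<.08)&(np.hypot(P[...,0]-.54,P[...,1]-.245)<.035)
Q=P[m];print(len(Q),Q.min(0),Q.max(0))
for z in np.arange(.02,.062,.004):
    S=Q[abs(Q[:,2]-z)<.002]
    if len(S):print(round(z,3),len(S),S.mean(0).round(3),np.ptp(S,0).round(3), "radial",np.hypot(S[:,0]-.5404,S[:,1]-.2447).mean().round(3))
cv2.imwrite("pics/g.png",cv2.resize(c["pixels"][v0-40:v0+40,u0-50:u0+50],None,fx=6,fy=6,interpolation=cv2.INTER_CUBIC))
E
```

```text
1083 [0.50831828 0.22291183 0.02466105] [0.56499744 0.2719338  0.07984151]
0.024 4 [0.53  0.26  0.025] [0.022 0.017 0.001] radial 0.021
0.028 43 [0.527 0.257 0.028] [0.043 0.034 0.004] radial 0.023
0.032 70 [0.531 0.258 0.032] [0.046 0.038 0.004] radial 0.024
0.036 63 [0.529 0.256 0.036] [0.049 0.038 0.004] radial 0.024
0.04 71 [0.531 0.258 0.04 ] [0.05  0.039 0.004] radial 0.024
0.044 71 [0.53  0.256 0.044] [0.049 0.038 0.004] radial 0.024
0.048 74 [0.531 0.257 0.048] [0.047 0.038 0.004] radial 0.024
0.052 117 [0.532 0.254 0.052] [0.055 0.048 0.004] radial 0.022
0.056 438 [0.539 0.247 0.056] [0.053 0.046 0.004] radial 0.015
0.06 28 [0.536 0.25  0.06 ] [0.051 0.043 0.004] radial 0.028
```

View pics/g.png

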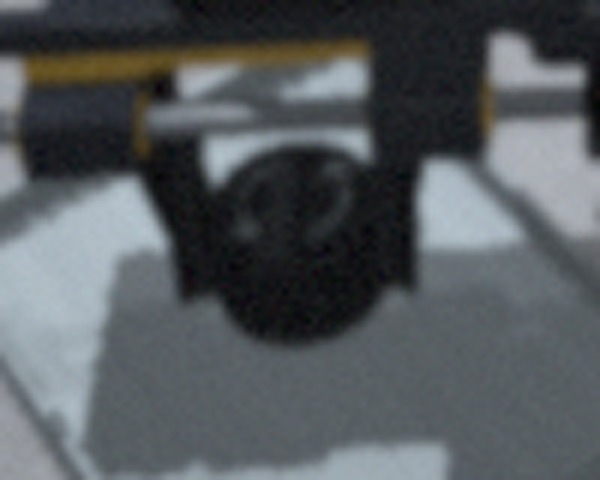

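The cap is upright: constant 24 mm radius at every height, top at 0.055, rim at 0.025. Floor contact should come near TCP z≈0.190, so I'll lower slowly and feel for it.

Call:
step_arm(rows=[[0,0,-0.005,0,0,0],[0,0,-0.005,0,0,0],[0,0,-0.004,0,0,0],[0,0,-0.003,0,0,0],[0,0,-0.001,0,0,0],[0,0,-0.001,0,0,0],[0,0,0,0,0,0]])

```text
time: 20.5
position: [0.5404, 0.2446, 0.1922]
tool_rot: [0.44, 0.898, 0.0, 0.0]
ft_force: [-0.3, -0.4, -0.2]
grip_width: 0.0455
grip_force: 42.0
```

Call:
step_arm(rows=[[0,0,-0.001,0,0,0],[0,0,-0.0005,0,0,0],[0,0,0,0,0,0],[0,0,0,0,0,0]])

```text
time: 21.0
position: [0.5404, 0.2446, 0.1907]
tool_rot: [0.439, 0.898, 0.0, 0.0]
ft_force: [-0.8, -0.8, 0.6]
grip_width: 0.0452
grip_force: 42.0
```

Call:
step_arm(rows=[[0,0,-0.0005,0,0,0],[0,0,-0.0005,0,0,0],[0,0,0,0,0,0],[0,0,0,0,0,0]])

```text
time: 21.5
position: [0.5404, 0.2446, 0.19]
tool_rot: [0.44, 0.898, 0.0, 0.0]
ft_force: [-1.2, -1.2, 4.8]
grip_width: 0.0449
grip_force: 42.0
```

Contact at 4.8 N, at the expected height. Releasing slowly: reduce the grip, then open to 62 mm (fingers stay inside the tray).

Call:
step_arm(rows=[[0,0,0,0,0,0],[0,0,0,0,0,0],[0,0,0,0,0,0]], squeeze=4)

```text
time: 21.88
position: [0.5405, 0.2447, 0.1898]
tool_rot: [0.44, 0.898, 0.0, 0.0]
ft_force: [-1.6, -0.3, 4.3]
grip_width: 0.0462
grip_force: 4.0
```

Call:
step_arm(rows=[[0,0,0,0,0,0],[0,0,0,0,0,0],[0,0,0,0,0,0],[0,0,0,0,0,0]], jaw=0.064)

```text
time: 22.38
position: [0.5404, 0.2446, 0.1895]
tool_rot: [0.44, 0.898, -0.0, -0.0]
ft_force: [0.1, 0.1, -0.0]
grip_width: 0.0636
grip_force: 0.0
```

Call:
step_arm(rows=[[0,0,0.005,0,0,0],[0,0,0.01,0,0,0],[0,0,0.02,0,0,0],[0,0,0.03,0,0,0],[0,0,0.03,0,0,0],[0,0,0.03,0,0,0],[0,0,0.02,0,0,0],[0,0,0,0,0,0],[0,0,0,0,0,0]])

```text
time: 23.5
position: [0.54, 0.2445, 0.3343]
tool_rot: [0.44, 0.898, -0.0, -0.0]
ft_force: [-0.7, -0.4, -1.0]
grip_width: 0.0639
grip_force: 0.0
```

```bash
python3 - <<'E'
from h import *
o=get_obs();print(o["time"],o["position"],o["ft_force"])
for n in ["side","top","wrist"]:
    c=camera(n)
    if n=="wrist":
        T=np.eye(4);T[:3,:3]=R.from_quat(o["tool_rot"]).as_matrix();T[:3,3]=o["position"];P=cloud(c,T@np.array(c["mount"]))
    else: P=cloud(c)
    m=(c["depth"]>0)&(np.hypot(P[...,0]-.54,P[...,1]-.245)<.04)&(P[...,2]>.01)&(P[...,2]<.05)
    t=P[m&(P[...,2]>.027)]
    if len(t)>20:
        A=np.c_[t[:,:2]-t[:,:2].mean(0),np.ones(len(t))];print(n,len(t),(t.min(0)+t.max(0))/2,np.ptp(t,0),np.median(t[:,2]))
        if n=="wrist": print("slope",np.linalg.lstsq(A,t[:,2],rcond=None)[0])
    cv2.imwrite(f"pics/h_{n}.png",c["pixels"])
E
```

```text
23.5 [0.53999837 0.24450816 0.3342904 ] [-0.69456079 -0.42573529 -1.0084803 ]
side 572 [0.54036702 0.24483727 0.03202278] [0.04677599 0.04754517 0.00996618] 0.03409709897304264
top 138 [0.54005234 0.23712856 0.03144928] [0.04171488 0.03257686 0.00887197] 0.0320851574899384
wrist 2298 [0.54121068 0.24632257 0.03258347] [0.04721223 0.04689993 0.01094432] 0.03514874840070012
slope [ 0.01647847 -0.02074118  0.034911  ]
```

View pics/h_wrist.png

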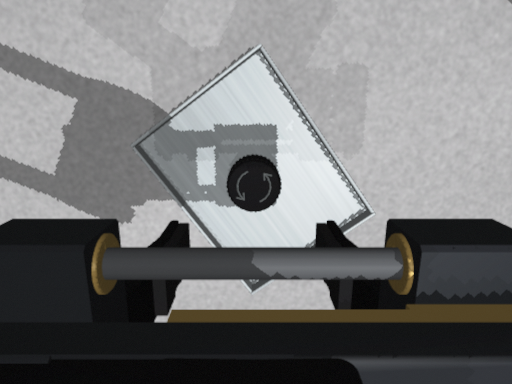

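The picture shows the cap standing flat near the tray's centre (253,183), arrows up and let go. Its top is at z≈0.034 and the slope is under 2°.

```bash
python3 -c "
from rig import hand_in
print(hand_in())"
```

```text
the job is handed in; nothing more can be done
None
```

I unscrewed and lifted off the solvent bottle's cap, set it down open side down and flat near the centre of the tray floor, and handed the job in at about 23.7 s of 72 s; no verdict came back. The push at the wrist stayed at or below 18 N in the readings after each move, so at most about 22 N on the neck, and the arm never went near the grease tin or busbar.

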